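# Set the shoe dryer's wind-up timer

### The arm

A 6-joint arm with a two-finger parallel gripper is mounted at the origin on the work surface. World frame = base frame: x ahead of the robot, y to its left, z up, the work surface at z = 0. Lengths are in m, angles in rad, forces in N, time in s.
With the tool pointing down it reaches from about 0.3 to 0.875 m from the base axis. Payload 6.4 kg.
Tool frame: the origin (TCP) lies on the front face of the gripper's body, between the roots of the fingers; the fingertips stand 73 mm ahead of it and the grasp point (between the pads) lies 54 mm ahead of it (r.pinch_z is the distance from the TCP to the grasp point, in m); z points along the fingers, y is the direction in which the jaws open and shut (so a half turn about z gives the same grasp; the last joint's range is limited). The gripper opens to 85 mm and grips with 20 to 120 N. Pads are 22 mm wide; open, the fingers measure 114 mm over their backs; the gripper's body (76 mm by 85 mm) begins 54 mm behind the grasp point. The pads swing forward as they close: fully open they stand 13 mm farther back than shut.
Start: joints at [-1.479, 0.181, 1.607, -0, 1.354, -0.206], TCP at [0.169, -0.55, 0.304] pointing down, gripper open.
Joint ranges: [-2.99, 2.99], [-0.89, 2.07], [0.3, 2.58], [-1.14, 4.28], [0, 2.63], [-3.12, 3.12]. Speed limits (rad/s): [2.57, 2.57, 3.01, 3.14, 3.14, 3.14].

### API

Orientations are given as a unit quaternion [w, x, y, z].
In Python, from rig import r, hand, solver, read_camera, order, search_frame, silhouettes gives the robot as it stands. Calls block until the motion is done:
- r.move_to(position, orientation): joint-space move of the TCP to a pose.
- r.move_straight(position, rotation=None, speed=0.15, force_limit=None): straight line of the TCP; rotation=None keeps the orientation; speed is the mean speed in m/s. With force_limit (N) it stops when the force on the tool has changed by that much, and returns True; else False.
- r.move_j(angles): joint-space move.
- hand.gripper_to(opening, squeeze=None): opening from 0.0 (shut) to 1.0 (fully open); squeeze is the grip in N (None keeps the last); returns when the fingers have stopped.
- r.pause(seconds).
- solver.ik(position, orientation): joint angles nearest the present ones, or None.
- read_camera(name): name is "side" or "top" or "wrist"; returns a dict with "image" (400x640x3 uint8, red, green, blue), "camera_matrix" (3x3 intrinsics, pixels), "dist" ([k1, k2, p1, p2, k3] as OpenCV has them; the pictures are not rectified), "rvec" (rotation vector, rad) and "tvec" (3), from world to camera coordinates, as OpenCV has them; the wrist camera has in their place "tool_from_camera" (4x4, takes a point from camera to tool coordinates, whose origin is the TCP and whose axes are the flange's). Camera axes: x right, y down, z forward; pixel columns grow to the right and rows downward; lengths in m; the calibration is good to about 2 mm. A picture is of the moment at which its call begins: read the wrist's pose just before it. There is no depth.
A pose or a line that the arm cannot do raises r.MotionError and nothing moves.
- order.finish_job(): hands the job in, once; it reports no verdict.
Trained networks look in the newest picture that a camera, given by its name, has taken for a name from the list of things; names that differ only in an ending like _2 or _b are one class to them, and where a whole thing is asked for, a point or a joint stands for the part that bears it (a point fixed in the world has none). Each returns a list of dicts, best first, with "p" (0 to 1); they miss things now and then, are a little off and sometimes report something else, mostly with a low value. They report only what shows in the picture. A call takes as long as a camera call. They do not tell look-alikes from the thing itself.
- search_frame(label, camera): "at" ([x, y, z] in m, in world coordinates, good to about 4 mm: the middle of the surface that is visible of it).
- silhouettes(label, camera): "region" (400x640 bool, what is visible of it).
Readings, each from a call of its own:
- r.current_clock(): time.
- r.current_qpos(): joint angles.
- r.current_qvel(): joint speeds.
- r.current_joint_torque(): joint torques, N m.
- r.current_eef_pos(): TCP position.
- r.current_orientation(): TCP orientation.
- r.current_ft_force(): force on the tool from outside, world axes, zero at the start.
- r.current_torque(): the same for the moment, N m.
- r.current_gripper_width(): opening from 0.0 (shut) to 1.0 (fully open).
Only numpy, scipy, OpenCV 4.12 (cv2) and the standard library are available. Lean on these libraries where they do the work, as an engineer would, in place of code of your own. Each camera call takes 0.05 s, during which the arm holds its last target. There are 200 camera calls.

### The job

Start the shoe dryer with its wind-up bell timer, the one with the yellow grip: twist the grip clockwise until its pointer is clearly past the red top mark, then turn it back so that it points at the green mark, and let go. Leave the timer with the grey grip as it is.

Things in the scene. Friction and masses are not known exactly. Their poses are not given: they have to be found in the camera images.
- dryer_timer: the shoe dryer's timer: a white disc 120 mm across, face 38 mm above the table, fixed to the table, in either of two places, at any small yaw. Origin: centre of its underside, on the turning axis. Radial marks near the rim of its face: black (off), green (set time), red (top). The green mark lies along its own x axis.
- dial (a joint): angle of the yellow grip, rad, growing clockwise seen from above: 0 at the black off mark, 0.6 at the green mark, 1.15 at the centre of the red mark (7 mm wide, about 0.15 rad), end stop at 1.5. Starts between 0 and 0.3. Turns stiffly (about 0.06 N m of friction), no spring, stays where it is left.
- dial_grip (a point): point on the vertical turning axis of the yellow grip, 68 mm above the table, where to hold it from above. The grip is an upright bar 60 mm long, 14 mm wide, 45 to 81 mm above the table, on a steel disc 62 mm across. The point turns with the grip: its x axis runs along the bar to the pointing end (black stripe on top of that half), z up.
- greydial_tip (a point): top of the pointing end of the grey grip on the other timer, which is the same in size and marks and must be left alone; 30 mm out from its turning axis, 81 mm above the table.
Mind the look-alikes: they are no part of the job. Leave any blue or orange look-alike of the dryer_timer alone.

How it is judged:
By the outcome, as a careful person would: the job done as asked, in the order asked, and still so for the second after the job is handed in, with the robot touching nothing.
It also fails if it takes over 32 s, if anything falls off the work surface, if the arm or the gripper's body presses on something with over 40 N, if the wrist force passes 120 N, or if a joint passes its speed limit or range.

## Working session

There is one attempt and no reset: what is moved stays moved. The work goes in short steps, each a Python script; the robot and the scene stay as the last script left them, time stands still between calls to the robot, and variables do not carry over. Pictures are saved under pics/ and viewed, about 8 in all and at most 12, crops included, and the job is handed in when it is done.

```bash
mkdir -p pics; ls
python3 - <<'E'
from rig import *
import cv2
for c in ["top","side"]:
    d=read_camera(c); cv2.imwrite(f"pics/{c}0.png",d["image"][:,:,::-1])
    for n in ["dryer_timer","dial_grip","greydial_tip"]:
        for q in search_frame(n,c): print(c,n,q["at"],q["p"])
print(r.current_clock(), r.current_orientation())
E
```

```text
pics
top dryer_timer [0.6257, 0.1271, 0.0437] 0.91
top dryer_timer [0.4618, 0.1324, 0.0362] 0.87
top dryer_timer [0.4225, 0.3034, 0.0369] 0.85
top dryer_timer [0.5024, -0.0455, 0.0437] 0.63
top dial_grip [0.5018, -0.0412, 0.0452] 0.8
top dial_grip [0.6314, 0.1303, 0.0461] 0.78
top dial_grip [0.4296, 0.3103, 0.0453] 0.76
top dial_grip [0.465, 0.1298, 0.0425] 0.59
top greydial_tip [0.4832, -0.2515, 0.0421] 0.61
side dryer_timer [0.4207, 0.3314, 0.0391] 0.87
side dryer_timer [0.4947, -0.0176, 0.0353] 0.85
side dryer_timer [0.6221, 0.1641, 0.0406] 0.8
side dryer_timer [0.4606, 0.1549, 0.0368] 0.79
side dial_grip [0.4289, 0.3256, 0.0504] 0.85
side dial_grip [0.462, 0.1391, 0.0587] 0.7
side dial_grip [0.6305, 0.145, 0.0536] 0.66
side dial_grip [0.4993, -0.0302, 0.0567] 0.57
side greydial_tip [0.4787, -0.2515, 0.0582] 0.71
0.4 [-1.11139875e-04  9.88935827e-01  1.48343916e-01  5.58702303e-06]
```

View pics/top0.png

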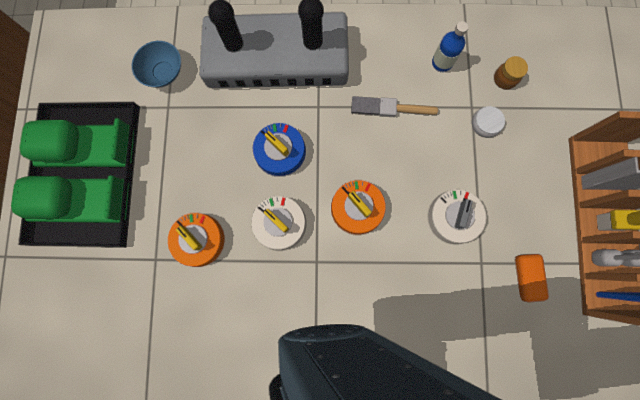

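View pics/side0.png

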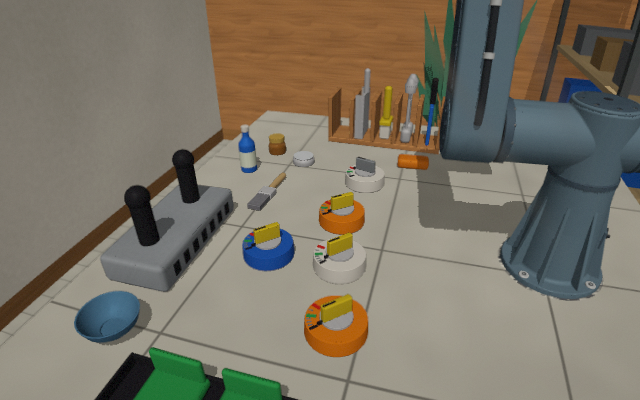

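Candidates with a yellow grip in the top picture are white at (278,221), blue (278,148), orange (358,206) and orange (195,239). The white timer at (459,216) has a grey grip. I choose the white one at (278,221), near world (0.46, 0.13), and check it in rectified close crops.

```bash
cat > h.py <<'E'
import numpy as np, cv2
from rig import *
from scipy.spatial.transform import Rotation as R
def extr(c):
    """camera dict -> rvec,tvec world->cam (call right after reading wrist pose)"""
    return c["rvec"],c["tvec"]
def wrist():
    p=np.array(r.current_eef_pos()); q=np.array(r.current_orientation())
    c=read_camera("wrist"); T=np.eye(4); T[:3,:3]=R.from_quat(q[[1,2,3,0]]).as_matrix(); T[:3,3]=p
    M=np.linalg.inv(T@c["tool_from_camera"]); c["rvec"]=cv2.Rodrigues(M[:3,:3])[0]; c["tvec"]=M[:3,3]; return c
def rect(c,ctr,z,half=0.075,n=500):
    """top-down ortho view at height z: right = -y world, up = +x world"""
    s=np.linspace(-half,half,n); U,V=np.meshgrid(s,s)
    P=np.stack([ctr[0]-V,ctr[1]-U,np.full_like(U,z)],-1).reshape(-1,3)
    uv=cv2.projectPoints(P,np.array(c["rvec"],float),np.array(c["tvec"],float),np.array(c["camera_matrix"]),np.array(c["dist"]))[0].reshape(n,n,2).astype(np.float32)
    return cv2.remap(c["image"],uv,None,cv2.INTER_CUBIC)
def down(yaw):
    """tool down, tool x axis at world yaw"""
    q=(R.from_euler("z",yaw)*R.from_euler("x",np.pi)).as_quat(); return q[[3,0,1,2]]
E
python3 - <<'E'
from h import *
c=read_camera("top"); a=rect(c,(.462,.135),.038,n=400); b=rect(c,(.462,.135),.081,n=400)
cv2.imwrite("pics/r1.png",np.hstack([a,b])[:,:,::-1])
w=read_camera("wrist"); print(np.round(w["tool_from_camera"],3), w["camera_matrix"])
for yaw in (0.5,0.8,1.0,-2.1,-2.4): print(yaw, solver.ik([.462,.135,.25],down(yaw)))
E
```

```text
[[ 0.001 -0.963 -0.269  0.069]
 [ 1.     0.001 -0.    -0.   ]
 [ 0.    -0.269  0.963 -0.071]
 [ 0.     0.     0.     1.   ]] [[295.35420608   0.         322.85959831]
 [  0.         295.35420608 198.01169795]
 [  0.           0.           1.        ]]
0.5 [ 3.70375055e-02  2.69172140e-02  1.89036704e+00 -4.44089210e-16
  1.22430840e+00  1.10783383e+00]
0.8 [ 3.70375055e-02  2.69172140e-02  1.89036704e+00 -4.44089210e-16
  1.22430840e+00  8.07833832e-01]
1.0 [ 3.70375055e-02  2.69172140e-02  1.89036704e+00 -4.44089210e-16
  1.22430840e+00  6.07833832e-01]
-2.1 [ 0.03703751  0.02691721  1.89036704  0.          1.2243084  -2.57535147]
-2.4 [ 0.03703751  0.02691721  1.89036704  0.          1.2243084  -2.27535147]
```

View pics/r1.png

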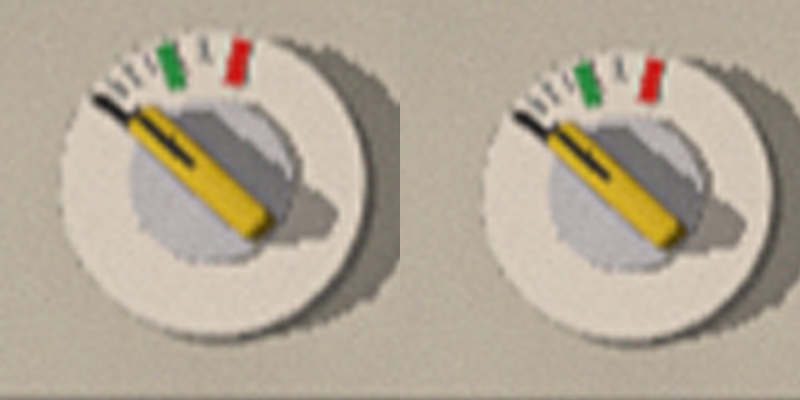

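It is the white disc with the yellow grip. The face centre is at about (0.467, 0.130). Green lies at world angle ≈ 0.33 and the pointer at ≈ 0.80, so dial ≈ 0.13; the black and red marks agree. I move above it and refine with the wrist camera.

Run:
```python
from h import *
r.move_to([.467,.130,.25],down(.80))
c=wrist()
a=rect(c,(.467,.130),.038,n=400); b=rect(c,(.467,.130),.081,n=400)
cv2.imwrite("pics/r2.png",np.hstack([a,b])[:,:,::-1])
np.save("pics/a.npy",a)
print(r.current_clock(),r.current_eef_pos(),r.current_qpos())
# colours: angles of marks about the given centre, on z=.038
hsv=cv2.cvtColor(a,cv2.COLOR_RGB2HSV)
for n,lo,hi in (("green",50,85),("red",0,8)):
    m=(hsv[...,0]>=lo)&(hsv[...,0]<=hi)&(hsv[...,1]>120); v,u=np.nonzero(m); print(n,m.sum(),u.mean(),v.mean())
hb=cv2.cvtColor(b,cv2.COLOR_RGB2HSV); m=(hb[...,0]>20)&(hb[...,0]<32)&(hb[...,1]>150)
v,u=np.nonzero(m); print("yellow",cv2.minAreaRect(np.stack([u,v],1).astype(np.float32)))
```

```text
3.1833 [0.46733046 0.1293549  0.25005273] [ 2.46945272e-02  3.50535830e-02  1.88187197e+00 -1.03048615e-04
  1.22448517e+00  7.96714394e-01]
green 0 nan nan
red 741 222.527665317139 76.6531713900135
yellow ((200.34645080566406, 202.10025024414062), (74.10791015625, 25.69342613220215), 40.91438674926758)<stdin>:11: RuntimeWarning: Mean of empty slice.
  ret = ret.dtype.type(ret / rcount)
```

View pics/r2.png

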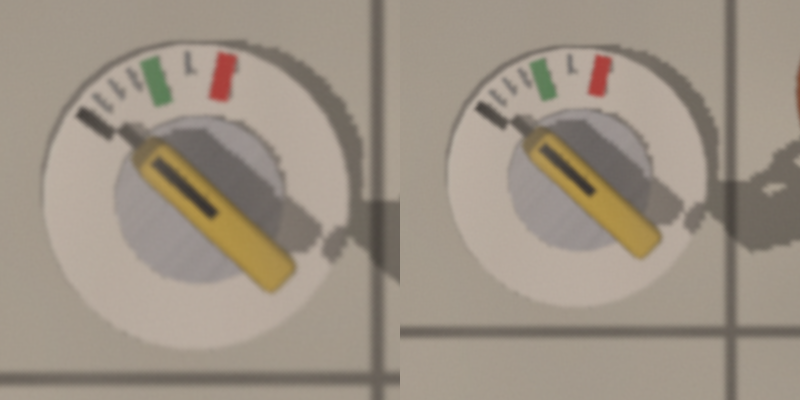

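Run:
```python
from h import *
x,y,g=.4687,.1312,.34
r.move_to([x,y,.17],down(.80))
print(r.move_straight([x,y,.123],speed=.08,force_limit=12), r.current_eef_pos(), r.current_ft_force())
hand.gripper_to(0.0,squeeze=40)
print("w",r.current_gripper_width(),r.current_ft_force(),r.current_torque(),r.current_clock())
for d in (.45,.75,1.05,1.37):
    r.move_to([x,y,.123],down(g+.6-d)); print(d,np.round(r.current_ft_force(),1),np.round(r.current_torque(),2),r.current_clock())
c=wrist()
cv2.imwrite("pics/r3.png",np.hstack([rect(c,(x,y),.038,n=400),cv2.resize(c["image"],(640,400))[:,120:520]])[:,:,::-1])
```

```text
False [0.46908539 0.1312524  0.12342189] [ 0.54916004  0.3979763  -0.47380565]
w 0.15695002813674783 [-4.05432085  3.31527081  6.22648025] [0.53208232 0.46286222 0.00424077] 4.9833
0.45 [-2.6  1.2  5.1] [ 0.18  0.37 -0.05] 5.3833
0.75 [-2.6 -0.5  4.7] [-0.16  0.44 -0.02] 5.775
1.05 [-3. -2.  6.] [-0.45  0.43 -0.05] 6.1667
1.37 [-2.8 -3.8  5.2] [-0.75  0.6   0.  ] 6.575
```

View pics/r3.png

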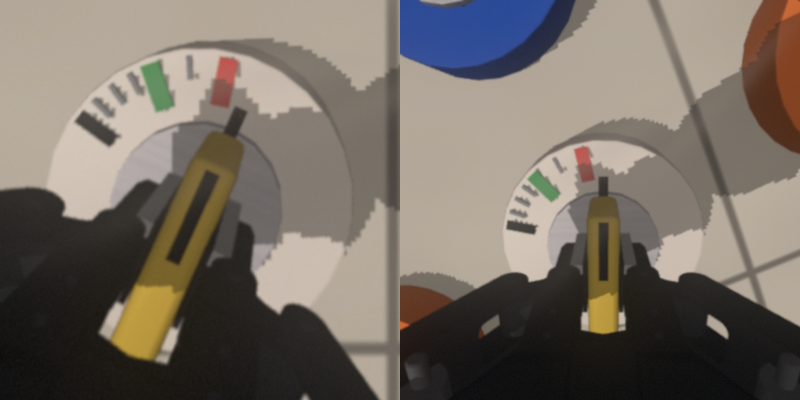

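The pointer nib, at (235,122) in the rectified crop, lies to the right of the red mark at (226,82): dial ≈ 1.36. I go slightly farther to make it clear, then turn back to green, release and look.

Run:
```python
from h import *
x,y,g=.4687,.1312,.34
for d in (1.43,1.0,.6):
    r.move_to([x,y,.123],down(g+.6-d)); print(d,np.round(r.current_torque(),2),r.current_clock())
r.pause(.2); hand.gripper_to(1.0); r.move_straight([x,y,.25],speed=.15)
c=wrist()
cv2.imwrite("pics/r4.png",np.hstack([rect(c,(x,y),.045,n=400),rect(c,(x,y),.081,n=400)])[:,:,::-1])
print(r.current_clock(),r.current_ft_force())
```

```text
1.43 [-0.87  0.62 -0.04] 6.875
1.0 [-0.37  0.46  0.05] 7.3667
0.6 [0.06 0.4  0.05] 7.8333
9.775 [-0.29316163 -0.26995061 -0.15265994]
```

View pics/r4.png

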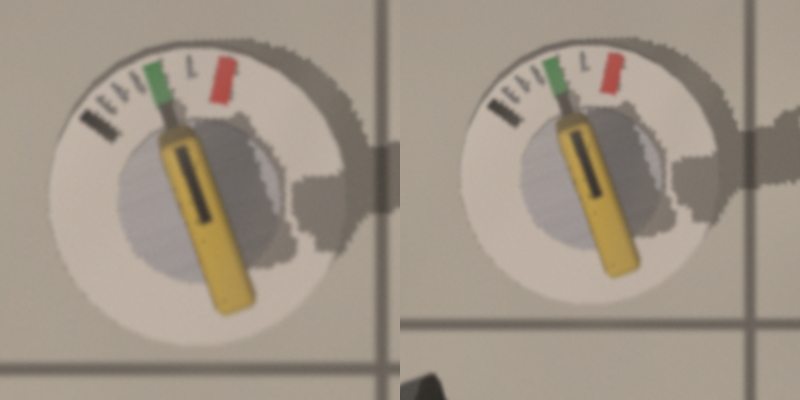

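The bar runs from (623,270) to (570,118), world angle ≈ 0.335 against green at ≈ 0.34, and the nib leads straight into the green mark at (555,75). I hand the job in.

```bash
python3 -c "
from rig import *
order.finish_job(); print(r.current_clock())"
```

```text
the job is handed in; nothing more can be done
the job is handed in; nothing more can be done
```

I turned the yellow grip on the white dryer timer clockwise past the red mark, then back to the green mark, let go and handed the job in.

- **Past red:** a wrist picture taken while holding the grip showed it at about 1.36 rad, past the red mark's far edge (about 1.23). I then turned on to a commanded 1.43 rad, which I did not photograph.
- **Back at green:** after letting go and lifting clear, the last picture showed the pointer running straight into the green mark. I measured about 0.335 rad for the grip and 0.34 rad for the mark.
- **Limits:** the clock read 9.8 s at my last check. Force readings taken between moves stayed below about 10 N, and nothing was touching the tool at the end.
- **Left alone:** the gripper never went near the grey-grip timer or the blue and orange look-alikes. I did not photograph them again afterwards.
- **Disagreement:** the top and wrist cameras differed by about 2 mm on the grip's centre, which is within the stated calibration.

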